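Sort microscope drive units by the feel of their wheels

TASK

Gently turn the wheel of each drive unit on the sloping stand towards home (pointer straight down the slope), never forcing one that binds. Leave the units whose wheels run freely in their pockets with the pointer home, and put every unit whose wheel stops short or springs back into the grey bin, setting it down rather than dropping it. Leave the lens, slide box and screwdriver where they are.

Things in the scene. Friction and masses are not known exactly. Their poses are not given: they have to be found in the camera images.
- stand: fixed stand, black board sloping down along the stand's +x at 30 degrees, low edge away from the robot, on a base plate 120 x 392 mm (x, y). Origin: centre of its underside on the bench. The board's middle line, along y, is 55 mm above the bench; on it 4 square pockets, centres at y = -141, -47, 47, 141 mm, each 68 x 68 mm, walls 10 mm high square to the board.
- bin: fixed open reject bin, grey plastic, 280 x 180 x 70 mm (x, y, z) outside, walls and floor 4 mm. Origin: centre of its underside. Room for several units along x.
- lens: bystander: loose steel microscope lens standing upright, 32 mm across, 45 mm tall; origin at centre of its underside
- slidebox: bystander: loose closed black slide box, 85 x 170 x 34 mm; origin at centre of its underside
- driver: bystander: loose screwdriver 160 mm long lying along its x; origin at its underside
- unit_a: one of four loose drive units that look alike, 0.27 to 0.4 kg, each lying in a pocket of the stand with 2 mm play all round (which unit is in which pocket varies). Aluminium housing 64 x 64 x 18 mm with a wheel on top that turns about the unit's z. Origin: centre of the housing's underside; z is square to the sloping board, x points down the slope.
- unit_b: looks like unit_a, same origin and axes. Wheel of every unit: steel disc 52 mm across, from 22 to 31 mm above the unit's underside; on it an upright grip bar 44 mm long, 10 mm thick, centred on the axle, from 31 to 58 mm above the underside; at one end of the bar a lug 9 mm wide on the disc's rim, reaching 38 mm from the axle: the pointer.
- unit_c: looks like unit_a, same origin and axes, wheel as told for unit_b
- unit_d: looks like unit_a, same origin and axes, wheel as told for unit_b
- wheel_a (a joint): angle (rad) of unit_a's wheel in its housing, growing counterclockwise looking down on the wheel: 1.0 = home, pointer and bar straight down the slope along the unit's x; 0 = pointer 1 rad clockwise of that. Every wheel starts at -0.2 to 0.3, so 0.7 to 1.2 rad clockwise of home; a good one also turns past home. A good one stays where it is left.
- wheel_b (a joint): the same for unit_b. A good wheel needs about 0.01 N m all the way home and past it. A binding wheel either runs as freely at first and then stops dead about 0.4 rad short of home, or is stiff from the outset (0.1 N m or more, rising to about 0.5 N m at home) and springs back when let go. Nothing visible tells which units bind.
- wheel_c (a joint): the same for unit_c
- wheel_d (a joint): the same for unit_d
Not all that is in view belongs to the job. Leave any green look-alike of the unit_c alone.

How it is judged:
At the end, for the whole second after the job is handed in: Each unit either lies flat in its pocket within 12 mm of its start, pointer within 0.21 rad of straight down the slope, or lies inside the bin (origin within its outline, below 72 mm above its underside); at least two are still in their pockets; all at rest and released (((distance of unit_a from where it was at the start of the episode below 0.012 m and angle between the z axis of unit_a and the z axis of stand, either way round between 0.44 and 0.61 rad and value of joint wheel_a between 0.79 and 1.21 rad) or (x of unit_a in the frame of bin between -0.14 and 0.14 m and y of unit_a in the frame of bin between -0.09 and 0.09 m and z of unit_a in the frame of bin below 0.072 m)) and contact force between the fingers and unit_a below 0.05 N and linear speed of each of unit_a, unit_b, unit_c, unit_d below 0.03 m/s and ((distance of unit_b from where it was at the start of the episode below 0.012 m and angle between the z axis of unit_b and the z axis of stand, either way round between 0.44 and 0.61 rad and value of joint wheel_b between 0.79 and 1.21 rad) or (x of unit_b in the frame of bin between -0.14 and 0.14 m and y of unit_b in the frame of bin between -0.09 and 0.09 m and z of unit_b in the frame of bin below 0.072 m)) and contact force between the fingers and unit_b below 0.05 N and ((distance of unit_c from where it was at the start of the episode below 0.012 m and angle between the z axis of unit_c and the z axis of stand, either way round between 0.44 and 0.61 rad and value of joint wheel_c between 0.79 and 1.21 rad) or (x of unit_c in the frame of bin between -0.14 and 0.14 m and y of unit_c in the frame of bin between -0.09 and 0.09 m and z of unit_c in the frame of bin below 0.072 m)) and contact force between the fingers and unit_c below 0.05 N and ((distance of unit_d from where it was at the start of the episode below 0.012 m and angle between the z axis of unit_d and the z axis of stand, either way round between 0.44 and 0.61 rad and value of joint wheel_d between 0.79 and 1.21 rad) or (x of unit_d in the frame of bin between -0.14 and 0.14 m and y of unit_d in the frame of bin between -0.09 and 0.09 m and z of unit_d in the frame of bin below 0.072 m)) and contact force between the fingers and unit_d below 0.05 N and (distance of each of unit_a, unit_b from where it was at the start of the episode below 0.012 m or distance of each of unit_a, unit_c from where it was at the start of the episode below 0.012 m or distance of each of unit_a, unit_d from where it was at the start of the episode below 0.012 m or distance of each of unit_b, unit_c from where it was at the start of the episode below 0.012 m or distance of each of unit_b, unit_d from where it was at the start of the episode below 0.012 m or distance of each of unit_c, unit_d from where it was at the start of the episode below 0.012 m)); the robot touches nothing.
It fails at once if a bystander pushed more than 25 mm (distance of any of lens, slidebox, driver from where it was at the start of the episode above 0.025 m).
It fails at once if a unit dropped: moving faster than 0.9 m/s out of the fingers (a fall of about 40 mm) ((linear speed of unit_a above 0.9 m/s and contact force between the fingers and unit_a below 0.05 N) or (linear speed of unit_b above 0.9 m/s and contact force between the fingers and unit_b below 0.05 N) or (linear speed of unit_c above 0.9 m/s and contact force between the fingers and unit_c below 0.05 N) or (linear speed of unit_d above 0.9 m/s and contact force between the fingers and unit_d below 0.05 N)).
It fails at once if a stuck wheel forced, or a unit pressed hard: over 60 N between a unit and the stand (contact force between any of unit_a, unit_b, unit_c, unit_d and stand above 60 N).
It also fails if it takes over 72 s, if anything falls off the work surface, if the arm or the gripper's body presses on something with over 40 N, if the wrist force passes 120 N, or if a joint passes its speed limit or range.

ROBOT

A 6-joint arm with a two-finger parallel gripper is mounted at the origin on the work surface. World frame = base frame: x ahead of the robot, y to its left, z up, the work surface at z = 0. Lengths are in m, angles in rad, forces in N, time in s.
With the tool pointing down it reaches from about 0.275 to 0.975 m from the base axis. Payload 8.4 kg.
Tool frame: the origin (TCP) lies at the very end of the fingers, on their centre line; the grasp point (between the pads) lies 19 mm behind it; z points along the fingers, y is the direction in which the jaws open and shut (so a half turn about z gives the same grasp; the last joint's range is limited). The gripper opens to 92 mm and grips with 3 to 60 N. Pads are 20 mm wide; open, the fingers measure 128 mm over their backs; the gripper's body (75 mm by 189 mm) begins 69 mm behind the grasp point.
Start: joints at [1.283, 0.353, 1.633, -0, 1.155, -0.002], TCP at [0.176, 0.6, 0.175] pointing down, gripper open.
Joint ranges: [-2.63, 2.63], [-0.92, 2.1], [0.06, 2.66], [-1.3, 4.44], [0, 2.69], [-3.02, 3.02]. Speed limits (rad/s): [2.22, 2.22, 2.79, 3.14, 3.14, 3.14].

INTERFACE

Orientations are given as a unit quaternion [x, y, z, w].
In Python, from cell import env gives the robot as it stands. The module is installed in compiled form; this text tells all that it offers.
- The arm moves only by the tool carry_out, never from a script. Its argument "steps" is a list of rows, each a list of 4 numbers: the shift along the tool's x, y, z as a fraction of full scale, then the turn about the tool's z as a fraction of full scale. A call has 1 to 12 rows; each row shifts and turns the commanded pose from where the row before left it, along the tool's axes as they then stand; what a row does not reach is not made up. Full scale, the value 1, is 25 mm for a shift and 180 degrees for a turn. A row lasts 1/8 s, in which the tool goes at most 62.5 mm and 10.7 degrees, less where a joint would pass 70% of its speed; a pose out of reach is approached as far as the arm can. A call with a number of a shift or a turn outside -1 to 1 is refused whole. A call with a gripper value outside its range is refused whole. "grip" is the finger opening in mm, from 0 to 91.9, set as the call begins (left out, the last holds). The fingers move at their own pace and stop on an object; "grip_force" is the grip in N (left out, the last holds). Time passes only in rows, so rows that do not move let the fingers close. It gives the time, the measured TCP pose, the force and the opening at its end, in the units of the state.
- env.state(): the state, without advancing time (a new reading comes with each control period).
- env.grab_frame(name): name is "scene" or "top" or "wrist"; returns (picture, depth): 420x560x3 uint8, blue, green, red; 420x560 float32, m along the optical axis (not along the pixel's ray), 0 where there is no reading.
- env.camera_model(name): a dict with "mtx" (3x3 intrinsics, pixels), "camera_from_world" (4x4, takes a point from world to camera coordinates). Camera axes: x right, y down, z forward; pixel columns grow to the right and rows downward; lengths in m; the calibration is good to about 2 mm. A picture is of the moment at which its call begins: read the wrist's pose just before it. camera_model takes no time and is no camera call; for the wrist camera it gives the pose at the moment of the call.
- env.close_job(): hands the job in, once; it reports no verdict.
The state is a dict: "clock": time; "joint_positions": joint angles; "dq": joint speeds; "joint_efforts": joint torques, N m; "tcp_pos": TCP position; "ee_rot": TCP orientation; "contact_force": force on the tool from outside, world axes, zero at the start; "moment": the same for the moment, N m; "width": opening from 0.0 (shut) to 1.0 (fully open).
Only numpy, scipy, OpenCV 4.12 (cv2) and the standard library are available. Lean on these libraries where they do the work, as an engineer would, in place of code of your own. Each camera call takes 0.05 s, during which the arm holds its last target. There are 200 camera calls.

## Working session

There is one attempt and no reset: what is moved stays moved. The work goes in short steps, Python scripts to look and compute and a tool call to move; the robot and the scene stay as the last step left them, time stands still between calls to the robot, and variables do not carry over. Pictures are saved under pics/ and viewed, about 8 in all and at most 12, crops included, and the job is handed in when it is done.

Besides the shell and the picture viewer there is one more tool, called after "Emit:" in YAML: its name, and indented under it one key for each argument. carry_out: Moves the arm, as the interface text tells. Shift numbers are shares of 25 mm and turn numbers shares of 180 degrees, none past 1 either way. Its arguments: {"type":"object","properties":{"steps":{"type":"array"},"grip":{"type":"number"},"grip_force":{"type":"number"}},"required":["steps"]}

```bash
mkdir -p pics; python3 - <<'E'
from cell import env
import cv2,numpy as np
s=env.state();print(s)
for n in("top","scene"):
    p,d=env.grab_frame(n);cv2.imwrite(f"pics/{n}0.png",p);np.save(f"{n}0.npy",d)
    m=env.camera_model(n);print(n,m["mtx"].tolist(),np.round(m["camera_from_world"],4).tolist())
E
```

```text
{'clock': 0.0, 'joint_positions': array([ 1.28255155e+00,  3.53635901e-01,  1.63414938e+00, -3.06121923e-05,
        1.15519576e+00, -2.37442434e-03]), 'dq': array([ 8.95146497e-04, -1.35406609e-04, -9.65407373e-05, -3.89479833e-04,
       -4.00061566e-05, -6.82393132e-04]), 'joint_efforts': array([ 3.62114501e-03, -5.93852913e+01, -3.34210753e+01,  7.01347366e-02,
        2.33713846e-02, -1.59636988e-04]), 'tcp_pos': array([0.17608128, 0.5990989 , 0.17446486]), 'ee_rot': array([ 1.42442805e-01,  9.89802791e-01, -6.88906088e-04, -8.66672751e-05]), 'contact_force': array([ 0.98711625, -0.5821831 ,  0.08580738]), 'moment': array([-0.05178018, -0.03675415, -0.00013553]), 'width': 0.9997302716386343}
top [[432.5580743268944, 0.0, 277.74940626790345], [0.0, 432.5580743268944, 208.3287937962733], [0.0, 0.0, 1.0]] [[0.0059, -0.9993, 0.0365, -0.0405], [-0.9952, -0.0094, -0.0976, 0.5444], [0.0979, -0.0357, -0.9946, 1.0678], [0.0, 0.0, 0.0, 1.0]]
scene [[402.1556914545629, 0.0, 286.5916690409522], [0.0, 402.1556914545629, 210.0280050538924], [0.0, 0.0, 1.0]] [[-0.384, 0.9232, -0.0116, 0.2077], [0.4929, 0.1944, -0.8481, -0.2088], [-0.7807, -0.3314, -0.5297, 1.3654], [0.0, 0.0, 0.0, 1.0]]
```

View pics/top0.png

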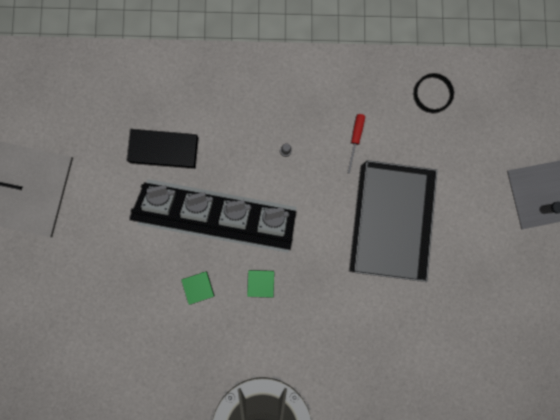

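View pics/scene0.png

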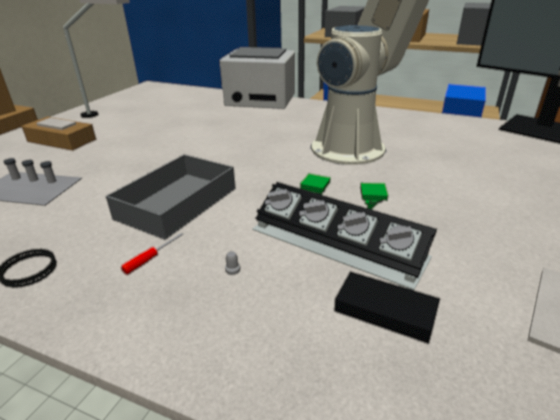

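Top view: stand around (213,215) px with four units, bin at (395,220), slide box (163,148), lens (286,150), driver (356,140), and two green tiles as decoys. The tool stays vertical, so I need the bar-top centres (which lie on the axles) and the stand's yaw.

```bash
cat > h.py <<'E'
from cell import env
import numpy as np,cv2
def cloud(name,d=None,save=None):
    m=env.camera_model(name)
    p,d=env.grab_frame(name)
    if save: cv2.imwrite(save,p)
    K=m["mtx"];T=np.linalg.inv(m["camera_from_world"])
    v,u=np.mgrid[:420,:560]
    c=np.stack([(u-K[0,2])/K[0,0]*d,(v-K[1,2])/K[1,1]*d,d],-1)
    w=c@T[:3,:3].T+T[:3,3]; w[d==0]=np.nan
    return p,w,m
E
python3 - <<'E'
from h import *
p,w,m=cloud("top")
print("bench z",np.nanmedian(w[300:340,300:400,2]))
R=np.zeros((420,560),bool);R[178:250,128:300]=1
# yaw from stand dark mask
dark=((p.max(2)<45)&R).astype(np.uint8)
r=cv2.minAreaRect(cv2.findNonZero(dark));print("rect",r)
yaw=-np.deg2rad(9)
for it in range(3):
    n=np.array([np.sin(np.pi/6)*np.cos(yaw),np.sin(np.pi/6)*np.sin(yaw),np.cos(np.pi/6)])
    h=w@n
    # board: offset from median of low part
    lo=np.nanpercentile(h[R&(w[...,2]>.03)&(dark>0)],[10,50,90])
    mask=R&(w[...,2]>.06)
    hm=h[mask]; 
    top=mask&(h>np.nanpercentile(hm,99.5)-.014)
    N,L,S,C=cv2.connectedComponentsWithStats(top.astype(np.uint8),connectivity=8)
    c=[]
    for i in range(1,N):
        if S[i,4]<15: continue
        q=w[L==i];xy=q[:,:2]-q[:,:2].mean(0);_,_,V=np.linalg.svd(xy,full_matrices=False)
        c.append(np.r_[q.mean(0),np.nanmax(q[:,2]),np.degrees(np.arctan2(*V[0][::-1]))%180,S[i,4],C[i]])
    c=np.array(c);f=np.polyfit(c[:,1],c[:,0],1);yaw=-np.arctan(f[0])
    print("yaw",np.degrees(yaw),lo)
print(np.round(c,4))
print(np.linalg.norm(np.diff(c[np.argsort(c[:,1]),:2],axis=0),axis=1))
# bin
b=((abs(w[...,2]-.07)<.006));b[:,:340]=0;b[:,450:]=0;b[:150]=0;b[290:]=0
q=w[b][:,:2].astype(np.float32);print("bin",cv2.minAreaRect(q),len(q))
E
```

```text
bench z -0.00044844966144774734
rect ((213.03500366210938, 215.04222106933594), (162.7879638671875, 38.751686096191406), 10.520783424377441)
yaw -10.01594941180753 [0.29632404 0.30546655 0.3098199 ]
yaw -10.168962832756863 [0.29479969 0.304093   0.30772829]
yaw -10.196070971703188 [0.29449879 0.30380275 0.3074504 ]
[[ 5.785000e-01  2.517000e-01  1.023000e-01  1.117000e-01  1.090954e+02
   1.250000e+02  1.561600e+02  1.896960e+02]
 [ 5.621000e-01  1.592000e-01  1.025000e-01  1.132000e-01  1.097183e+02
   1.200000e+02  1.957083e+02  1.970333e+02]
 [ 5.455000e-01  6.680000e-02  1.022000e-01  1.108000e-01  1.055370e+02
   1.190000e+02  2.350588e+02  2.044790e+02]
 [ 5.289000e-01 -2.420000e-02  1.025000e-01  1.140000e-01  1.077407e+02
   1.130000e+02  2.737257e+02  2.118496e+02]]
[0.09255977 0.09381146 0.09399724]
bin ((0.5148095488548279, -0.3256644308567047), (0.18184490501880646, 0.2805684804916382), 83.03662109375) 743
```

Bar tops are at z≈0.1025 (0.105 expected) with spacing ≈94 mm as given. Stand yaw is −10.2°. The bin is at (0.515,−0.326), 182×281 mm as given. I'll start with the left-most unit.

```bash
cat >> h.py <<'E'
from scipy.spatial.transform import Rotation as Ro
def go(t,jaw):
    "tool-axis shift (x25mm) to target, total turn (x180deg) to bring jaw axis to world angle"
    s=env.state();R=Ro.from_quat(s["ee_rot"]).as_matrix()
    a=np.degrees(np.arctan2(R[1,1],R[0,1]));dt=(a-jaw+90)%180-90
    print("t",round(s["clock"],2),"tcp",np.round(s["tcp_pos"],4),"jaw",round(a,1),"shift",np.round(R.T@(np.array(t)-s["tcp_pos"])/.025,3),"turn",round(dt/180,4),"F",np.round(s["contact_force"],2),"M",np.round(s["moment"],3),"w",round(s["width"]*91.9,1),"q",np.round(s["joint_positions"],2))
E
python3 -c "
from h import *
go([.5785,.2517,.175],18)"
```

```text
t 0.15 tcp [0.1761 0.5993 0.1746] jaw 73.6 shift [-1.9362e+01 -8.8020e+00 -6.0000e-03] turn 0.309 F [ 0.32 -0.73  0.48] M [-0.031  0.001  0.016] w 92.1 q [ 1.28  0.35  1.63  0.    1.16 -0.  ]
```

Emit:
carry_out:
  steps:
    - [-0.97,-0.44,0,0]
    - [-0.97,-0.44,0,0]
    - [-0.97,-0.44,0,0]
    - [-0.97,-0.44,0,0]
    - [-0.97,-0.44,0,0]
    - [-0.97,-0.44,0,0]
    - [-0.97,-0.44,0,0]
    - [-0.97,-0.44,0,0]
    - [-0.97,-0.44,0,0]
    - [-0.97,-0.44,0,0]
  grip: 36
  grip_force: 3

```text
clock: 1.4
tcp_pos: [0.3783, 0.425, 0.175]
ee_rot: [0.142, 0.99, -0.0, -0.0]
contact_force: [0.5, -0.4, -1.1]
width: 0.389
```

Emit:
carry_out:
  steps:
    - [-0.97,-0.44,0,0]
    - [-0.97,-0.44,0,0]
    - [-0.97,-0.44,0,0]
    - [-0.97,-0.44,0,0]
    - [-0.97,-0.44,0,0]
    - [-0.97,-0.44,0,0]
    - [-0.97,-0.44,0,0]
    - [-0.97,-0.44,0,0]
    - [-0.97,-0.44,0,0]
    - [-0.6,-0.4,0,0]
    - [0,0,0,0.052]
    - [0,0,0,0.052]

```text
clock: 2.9
tcp_pos: [0.5707, 0.255, 0.1749]
ee_rot: [0.304, 0.953, -0.0, -0.0]
contact_force: [0.4, 0.1, 0.3]
width: 0.391
```

Emit:
carry_out:
  steps:
    - [0,0,0,0.052]
    - [0,0,0,0.052]
    - [0,0,0,0.052]
    - [0,0,0,0.052]
    - [0,0,0,0]

```text
clock: 3.52
tcp_pos: [0.5706, 0.2554, 0.175]
ee_rot: [0.591, 0.807, -0.0, -0.0]
contact_force: [1.0, -0.7, -0.9]
width: 0.395
```

```bash
python3 -c "
from h import *
p,w,m=cloud('wrist',save='pics/w1.png')
go([.5785,.2517,.093],18)
print(np.round(m['mtx'],1).tolist(),np.round(m['camera_from_world'],3).tolist())
n=np.array([.5*np.cos(np.radians(-10.2)),.5*np.sin(np.radians(-10.2)),.866])
h=w@n; ok=(np.linalg.norm(w[...,:2]-[.5785,.2517],axis=-1)<.035)&(w[...,2]<.13)&(w[...,2]>.05)
print(np.nanpercentile(h[ok],[1,10,50,90,99,99.9]))
t=ok&(h>np.nanpercentile(h[ok],99)-.006);q=w[t];print(q.mean(0),t.sum(),cv2.minAreaRect(q[:,:2].astype(np.float32)))
"
```

```text
t 3.58 tcp [0.5707 0.2554 0.1751] jaw 17.7 shift [-0.236  0.255  3.283] turn -0.0018 F [-0.24  0.13 -0.2 ] M [-0.006  0.096 -0.055] w 36.2 q [0.42 0.35 1.63 0.   1.16 0.11]
[[300.8, 0.0, 283.6], [0.0, 300.8, 213.4], [0.0, 0.0, 1.0]] [[0.954, 0.301, 0.0, -0.621], [0.293, -0.926, 0.237, 0.042], [0.072, -0.226, -0.971, 0.408], [0.0, 0.0, 0.0, 1.0]]
[0.31191534 0.3170723  0.3291164  0.3554939  0.3564823  0.35720073]
[0.57925246 0.25371862 0.10675472] 468 ((0.5795913934707642, 0.252561092376709), (0.011047234758734703, 0.04438067227602005), 17.7726993560791)
```

View pics/w1.png

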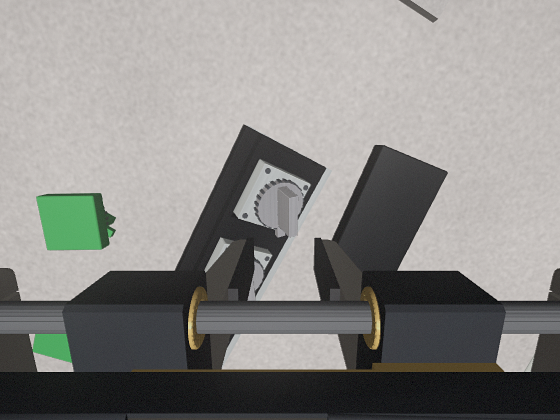

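Wrist view: the bar of unit 1 is at about (285,210) px. Its depth top measures 44.4×11 mm at (0.5796,0.2526,0.107), jaw angle 17.8°, so the tool is aligned. I'll descend, straddle it and close at 3 N.

Emit:
carry_out:
  steps:
    - [-0.19,0.2,0.8,0]
    - [0,0,0.9,0]
    - [0,0,0.8,0]
    - [0,0,0.5,0]
    - [0,0,0.3,0]
    - [0,0,0,0]

```text
clock: 4.32
tcp_pos: [0.577, 0.2522, 0.0922]
ee_rot: [0.591, 0.806, -0.0, -0.0]
contact_force: [0.0, -0.2, -0.3]
width: 0.393
```

Emit:
carry_out:
  steps:
    - [0,0,0,0]
    - [0,0,0,0]
    - [0,0,0,0]
    - [0,0,0,0]
  grip: 6

```text
clock: 4.82
tcp_pos: [0.5772, 0.2524, 0.0929]
ee_rot: [0.592, 0.806, 0.0, 0.0]
contact_force: [-0.1, 0.4, -0.1]
width: 0.062
```

```bash
python3 -c "
from h import *
go([.577,.2525,.092],79.8)"
```

```text
t 4.83 tcp [0.5772 0.2524 0.0929] jaw 17.5 shift [ 0.004 -0.007  0.036] turn -0.3463 F [-0.1   0.38 -0.12] M [-0.041  0.056 -0.003] w 5.7 q [ 0.41  0.44  1.69 -0.    1.    0.11]
```

```bash
python3 -c "
from h import *
p,w,m=cloud('wrist',save='pics/w2.png')
p2,w2,_=cloud('scene');cv2.imwrite('pics/s2.png',cv2.resize(p2[150:330,230:470],(800,600)))
"
```

```text
(no output)
```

View pics/s2.png

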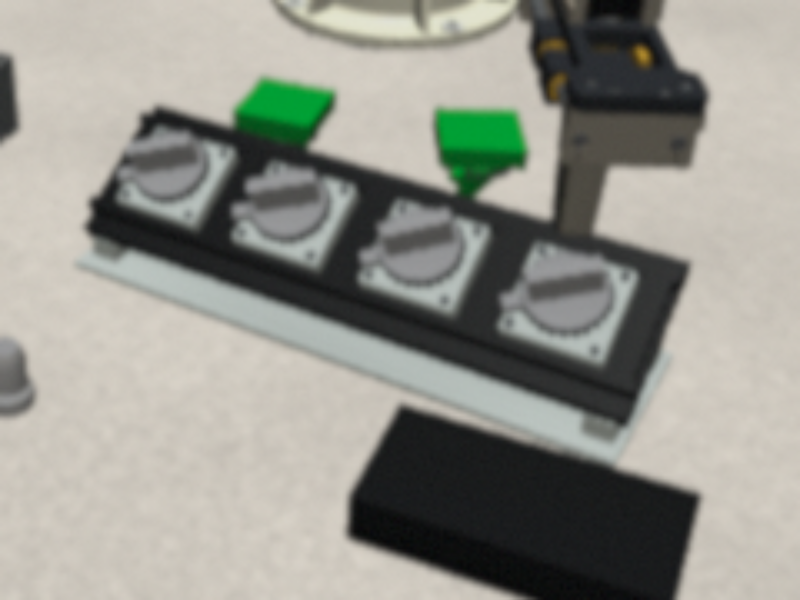

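View pics/w2.png

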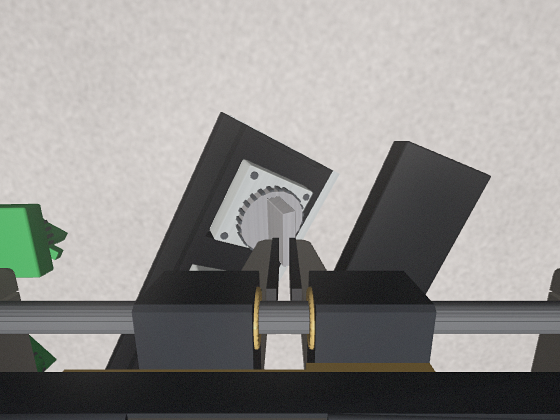

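```bash
python3 -c "
from h import *
p,w,m=cloud('wrist')
for u,v in [(272,245),(300,245),(272,260),(300,260),(285,225),(285,210),(295,235),(285,255)]: print('w',u,v,np.round(w[v,u],3),p[v,u])
p,w,m=cloud('scene')
for u,v in [(405,200),(405,210),(404,218),(404,221),(403,225),(400,228),(400,232),(399,235),(395,235),(405,233)]: print('s',u,v,np.round(w[v,u],3),p[v,u])
go([.577,.2525,.092],79.8)
"
```

```text
w 272 245 [0.568 0.26  0.148] [41 43 43]
w 300 245 [0.583 0.264 0.145] [77 79 82]
w 272 260 [0.569 0.26  0.169] [40 40 41]
w 300 260 [0.581 0.264 0.169] [74 77 79]
w 285 225 [0.575 0.263 0.111] [173 169 170]
w 285 210 [0.572 0.273 0.109] [131 131 132]
w 295 235 [0.584 0.256 0.104] [101  99 103]
w 285 255 [0.582 0.24  0.105] [171 167 168]
s 405 200 [0.599 0.255 0.181] [66 74 76]
s 405 210 [0.595 0.258 0.159] [66 72 76]
s 404 218 [0.591 0.258 0.139] [65 72 75]
s 404 221 [0.507 0.254 0.08 ] [50 51 52]
s 403 225 [0.525 0.254 0.081] [84 83 82]
s 400 228 [0.552 0.251 0.09 ] [152 152 150]
s 400 232 [0.586 0.255 0.103] [126 125 126]
s 399 235 [0.585 0.254 0.095] [78 80 80]
s 395 235 [0.586 0.247 0.094] [78 80 81]
s 405 233 [0.581 0.264 0.1  ] [83 84 85]
t 5.03 tcp [0.5771 0.2524 0.0927] jaw 17.5 shift [ 0.005 -0.003  0.029] turn -0.3463 F [ 0.42  0.   -0.01] M [-0.066  0.062 -0.028] w 5.8 q [0.41 0.45 1.69 0.   1.   0.11]
```

The fingers closed to 5.8 mm without meeting the 10 mm bar. Both cameras put the real finger ends at z≈0.136, while the reported TCP is at 0.093. So the fingers end about 43 mm short of the TCP, while the body sits where it was stated. I'll reopen, measure the tip offset against depth in a closer view, then go lower.

Emit:
carry_out:
  steps:
    - [0,0,0,0]
    - [0,0,0,0]
    - [0,0,0.4,0]
    - [0,0,0.4,0]
    - [0,0,0.2,0]
    - [0,0,0,0]
  grip: 24

```text
clock: 5.78
tcp_pos: [0.5767, 0.2522, 0.0669]
ee_rot: [0.592, 0.806, -0.001, -0.0]
contact_force: [0.0, -0.1, -0.4]
width: 0.261
```

```bash
python3 -c "
from h import *
go([.577,.2525,.0545],79.8)
z0=env.state()['tcp_pos']
p,w,m=cloud('scene')
R=np.linalg.norm(w[...,:2]-z0[:2],axis=-1)<.03
q=w[R&(w[...,2]>.113)]
print('lowest above bar',np.sort(q[:,2])[:12])
cv2.imwrite('pics/s3.png',cv2.resize(p[130:280,330:470],(560,600)))
p,w,m=cloud('wrist')
R=np.linalg.norm(w[...,:2]-z0[:2],axis=-1)<.04
q=w[R&(w[...,2]>.112)];print(np.sort(q[:,2])[:12])
"
```

```text
t 5.78 tcp [0.5767 0.2522 0.0669] jaw 17.5 shift [0.008 0.017 0.497] turn -0.3463 F [ 0.04 -0.05 -0.36] M [-0.064  0.038  0.023] w 24.0 q [ 0.41  0.48  1.71 -0.    0.96  0.11]
lowest above bar [0.11311687 0.11317448 0.11323358 0.11337503 0.11342051 0.11365768
 0.11379143 0.11393571 0.11416975 0.11429686 0.11459107 0.11461617]
[0.1120047  0.11200808 0.11201805 0.11201865 0.11202036 0.11204291
 0.11204373 0.11206668 0.11207612 0.11208494 0.1120975  0.11210212]
```

View pics/s3.png

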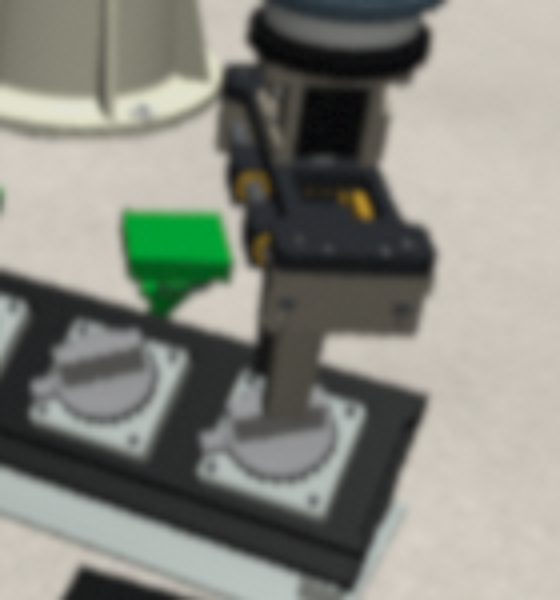

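The front finger's end is now visible at the bar top (crop (288,420)), at roughly z≈0.105. I'll go down about 9 mm and close at 3 N.

Emit:
carry_out:
  steps:
    - [0,0,0.18,0]
    - [0,0,0.18,0]
    - [0,0,0,0]

```text
clock: 6.25
tcp_pos: [0.5767, 0.2522, 0.0582]
ee_rot: [0.592, 0.806, -0.0, -0.0]
contact_force: [-0.6, -0.3, -0.1]
width: 0.265
```

Emit:
carry_out:
  steps:
    - [0,0,0,0]
    - [0,0,0,0]
    - [0,0,0,0]
  grip: 6

```text
clock: 6.62
tcp_pos: [0.5781, 0.2527, 0.0592]
ee_rot: [0.592, 0.806, 0.001, 0.001]
contact_force: [3.8, 0.1, 0.6]
width: 0.145
```

```bash
python3 -c "
from h import *
go([.577,.2525,.0545],79.8)"
```

```text
t 6.62 tcp [0.5781 0.2527 0.0592] jaw 17.5 shift [ 0.006 -0.045  0.186] turn -0.3463 F [3.81 0.13 0.61] M [ 0.046 -0.624 -0.002] w 13.3 q [ 0.41  0.49  1.72 -0.    0.94  0.11]
```

Bar held (13.3 mm across the leaning bar). I'll turn counterclockwise a little at a time, watching width and moment.

Emit:
carry_out:
  steps:
    - [0,0.06,0,0]
    - [0,0,0,-0.03]
    - [0,0,0,-0.03]
    - [0,0,0,-0.03]
    - [0,0,0,0]

```text
clock: 7.25
tcp_pos: [0.5785, 0.2529, 0.0589]
ee_rot: [0.472, 0.881, 0.0, -0.0]
contact_force: [1.1, -0.2, 2.1]
width: 0.139
```

```bash
python3 -c "
from h import *
go([.579,.2525,.0545],79.8)"
```

```text
t 7.25 tcp [0.5785 0.2529 0.0589] jaw 33.6 shift [-0.024  0.006  0.177] turn -0.2565 F [ 1.06 -0.16  2.09] M [ 0.018 -0.205 -0.003] w 12.8 q [ 0.41  0.49  1.71  0.    0.94 -0.18]
```

Emit:
carry_out:
  steps:
    - [0,0,0,-0.04]
    - [0,0,0,-0.04]
    - [0,0,0,0]

```text
clock: 7.62
tcp_pos: [0.5785, 0.253, 0.0589]
ee_rot: [0.359, 0.933, 0.0, -0.0]
contact_force: [0.8, 0.5, 2.9]
width: 0.13
```

Emit:
carry_out:
  steps:
    - [0,0,0,-0.03]
    - [0,0,0,-0.03]
    - [0,0,0,0]

```text
clock: 8.0
tcp_pos: [0.579, 0.2531, 0.0589]
ee_rot: [0.27, 0.963, 0.0, 0.0]
contact_force: [2.6, 1.7, 1.9]
width: 0.127
```

```bash
python3 -c "
from h import *
go([.579,.2525,.0545],79.8)"
```

```text
t 8.0 tcp [0.579  0.2531 0.0589] jaw 58.6 shift [-0.013 -0.022  0.175] turn -0.1176 F [2.62 1.73 1.92] M [ 0.298 -0.493 -0.01 ] w 11.7 q [ 0.41  0.49  1.71  0.    0.94 -0.61]
```

Emit:
carry_out:
  steps:
    - [0,0,0,-0.04]
    - [0,0,0,-0.04]
    - [0,0,0,0]

```text
clock: 8.38
tcp_pos: [0.579, 0.253, 0.0588]
ee_rot: [0.148, 0.989, 0.0, 0.0]
contact_force: [3.1, 1.9, 1.3]
width: 0.169
```

Emit:
carry_out:
  steps:
    - [0,0,0,-0.037]
    - [0,0,0,0]
    - [0,0,0,0]

```text
clock: 8.75
tcp_pos: [0.5787, 0.2529, 0.0588]
ee_rot: [0.09, 0.996, 0.0, 0.0]
contact_force: [3.4, 1.6, 2.0]
width: 0.192
```

```bash
python3 -c "
from h import *
go([.579,.2525,.0545],79.8)"
```

```text
t 8.75 tcp [0.5787 0.2529 0.0588] jaw 79.6 shift [-0.015 -0.013  0.171] turn -0.0009 F [3.42 1.63 1.98] M [ 0.255 -0.588 -0.124] w 17.7 q [ 0.41  0.49  1.71  0.    0.94 -0.98]
```

Unit 1 ran freely, then stopped dead at jaw ≈59°. The jaws were pushed open to 17.7 mm with 0.12 N m, so it binds. I'll turn back to jaw ≈56°, go 4 mm deeper, grip firmly and lift along the board normal.

Emit:
carry_out:
  steps:
    - [0,0,0,0.045]
    - [0,0,0,0.045]
    - [0,0,0,0.042]
    - [0,0,0,0]

```text
clock: 9.25
tcp_pos: [0.5777, 0.2525, 0.0582]
ee_rot: [0.292, 0.957, -0.001, -0.001]
contact_force: [1.4, 1.4, -0.9]
width: 0.128
```

Emit:
carry_out:
  steps:
    - [0,0.02,0.08,0]
    - [0,0.02,0.08,0]
    - [0,0,0,0]

```text
clock: 9.62
tcp_pos: [0.5779, 0.2525, 0.0543]
ee_rot: [0.29, 0.957, -0.001, -0.001]
contact_force: [-2.0, -3.8, 4.2]
width: 0.136
```

Emit:
carry_out:
  steps:
    - [0,0,0,0]
    - [0,0,0,0]
  grip_force: 25

```text
clock: 9.88
tcp_pos: [0.5779, 0.2526, 0.0543]
ee_rot: [0.29, 0.957, -0.001, -0.001]
contact_force: [-3.1, -4.3, 5.4]
width: 0.124
```

```bash
python3 -c "
from h import *
go(env.state()['tcp_pos']+np.array([.5*np.cos(np.radians(-10)),.5*np.sin(np.radians(-10)),.866])*.025,79.8)"
```

```text
t 9.88 tcp [0.5779 0.2526 0.0543] jaw 56.2 shift [-0.457  0.199 -0.867] turn -0.131 F [-3.07 -4.34  5.36] M [-1.067  0.699  0.076] w 11.4 q [ 0.41  0.49  1.71 -0.    0.94 -0.57]
```

Emit:
carry_out:
  steps:
    - [-0.09,0.04,-0.17,0]
    - [-0.14,0.06,-0.26,0]
    - [-0.23,0.1,-0.43,0]
    - [-0.23,0.1,-0.43,0]
    - [0,0,-0.6,0]
    - [0,0,0,0]

```text
clock: 10.62
tcp_pos: [0.5989, 0.2508, 0.1039]
ee_rot: [0.291, 0.957, 0.001, 0.001]
contact_force: [-0.7, 0.0, -4.1]
width: 0.105
```

```bash
python3 -c "
from h import *
p,w,m=cloud('scene');cv2.imwrite('pics/s4.png',cv2.resize(p[100:290,230:470],(700,554)))
go([.59,.2526,.17],56.2)"
```

```text
t 10.68 tcp [0.5981 0.2505 0.1029] jaw 56.2 shift [ 0.313 -0.107 -2.686] turn -0.0002 F [ 0.2  -0.72 -3.87] M [-0.05  -0.046 -0.029] w 9.4 q [ 0.39  0.46  1.64  0.    1.04 -0.59]
```

View pics/s4.png

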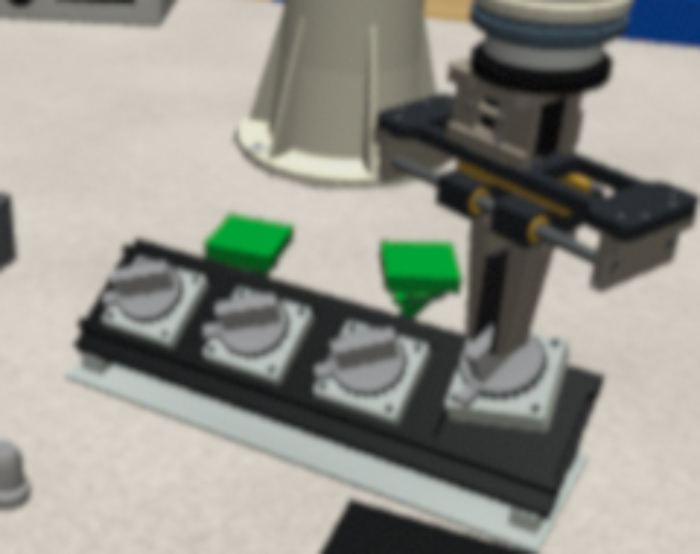

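Unit 1 is held flat (9.4 mm width, ~3.9 N weight). I'll raise it and carry it to the far end of the bin.

Emit:
carry_out:
  steps:
    - [0,0,-0.7,0]
    - [0,0,-1,0]
    - [0,0,-1,0]
    - [-0.4,-0.5,0,0]
    - [-0.67,-0.97,0,0]
    - [-0.67,-0.97,0,0]
    - [-0.67,-0.97,0,0]
    - [-0.67,-0.97,0,0]
    - [-0.67,-0.97,0,0]
    - [-0.67,-0.97,0,0]
    - [-0.67,-0.97,0,0]
    - [-0.67,-0.97,0,0]

```text
clock: 12.18
tcp_pos: [0.601, -0.0033, 0.1683]
ee_rot: [0.291, 0.957, -0.0, -0.001]
contact_force: [-0.7, -0.5, -3.9]
width: 0.105
```

Emit:
carry_out:
  steps:
    - [-0.67,-0.97,0,0]
    - [-0.67,-0.97,0,0]
    - [-0.67,-0.97,0,0]
    - [-0.67,-0.97,0,0]
    - [-0.67,-0.97,0,0]
    - [-0.67,-0.97,0,0]
    - [-0.67,-0.97,0,0]
    - [-0.67,-0.97,0,0]
    - [-0.67,-0.97,0,0]
    - [-0.67,-0.97,0,0]
    - [-0.67,-0.97,0,0]
    - [-0.3,-0.5,0,0]

```text
clock: 13.68
tcp_pos: [0.6046, -0.3419, 0.1682]
ee_rot: [0.292, 0.957, 0.0, -0.001]
contact_force: [-0.3, 1.3, -4.1]
width: 0.105
```

```bash
python3 -c "
from h import *
p,w,m=cloud('scene');cv2.imwrite('pics/s5.png',p[100:300,60:340])
go([.606,-.339,.022],56.2)"
```

```text
t 13.72 tcp [ 0.6046 -0.343   0.1683] jaw 56.1 shift [0.036 0.169 5.853] turn -0.0007 F [-0.63  0.5  -3.91] M [ 0.067 -0.11  -0.01 ] w 9.9 q [-0.52  0.47  1.47 -0.    1.2  -1.5 ]
```

Emit:
carry_out:
  steps:
    - [0,0.1,0.7,0]
    - [0,0,0.9,0]
    - [0,0,1,0]
    - [0,0,0.9,0]
    - [0,0,0.8,0]
    - [0,0,0.5,0]
    - [0,0,0.3,0]
    - [0,0,0,0]

```text
clock: 14.72
tcp_pos: [0.6074, -0.3379, 0.0417]
ee_rot: [0.291, 0.957, 0.0, -0.0]
contact_force: [0.6, 0.1, -2.5]
width: 0.105
```

Emit:
carry_out:
  steps:
    - [0,0,0.15,0]
    - [0,0,0.15,0]
    - [0,0,0.12,0]
    - [0,0,0,0]

```text
clock: 15.22
tcp_pos: [0.6072, -0.338, 0.0312]
ee_rot: [0.291, 0.957, 0.0, -0.0]
contact_force: [-0.3, -0.2, -3.4]
width: 0.106
```

```bash
python3 -c "
from h import *
go([.606,-.339,.022],56.2)"
```

```text
t 15.22 tcp [ 0.6072 -0.338   0.0312] jaw 56.2 shift [ 0.018 -0.06   0.367] turn -0.0002 F [-0.35 -0.24 -3.44] M [ 0.001 -0.045 -0.03 ] w 9.7 q [-0.51  0.61  1.57 -0.    0.96 -1.49]
```

Emit:
carry_out:
  steps:
    - [0,0,0.12,0]
    - [0,0,0.12,0]
    - [0,0,0,0]

```text
clock: 15.6
tcp_pos: [0.6075, -0.3381, 0.0254]
ee_rot: [0.291, 0.957, -0.0, 0.0]
contact_force: [0.9, -0.0, -2.4]
width: 0.105
```

Emit:
carry_out:
  steps:
    - [0,0,0.12,0]
    - [0,0,0.12,0]
    - [0,0,0,0]

```text
clock: 15.98
tcp_pos: [0.6097, -0.3373, 0.0233]
ee_rot: [0.291, 0.957, 0.001, 0.002]
contact_force: [-2.7, 9.2, 24.6]
width: 0.105
```

Touched down. I'll ease off, release, and back away.

Emit:
carry_out:
  steps:
    - [0,0,-0.06,0]
    - [0,0,0,0]
  grip_force: 5

```text
clock: 16.23
tcp_pos: [0.6081, -0.3377, 0.0223]
ee_rot: [0.291, 0.957, 0.0, 0.001]
contact_force: [-1.0, 4.6, 6.4]
width: 0.11
```

Emit:
carry_out:
  steps:
    - [0,0,0,0]
    - [0,0,0,0]
    - [0,0,0,0]
    - [0,0,-0.1,0]
    - [0,0,-0.3,0]
    - [0,0,-0.5,0]
    - [0,0,-1,0]
    - [0,0,-1,0]
    - [0,0,0,0]
  grip: 26

```text
clock: 17.35
tcp_pos: [0.6091, -0.339, 0.0964]
ee_rot: [0.291, 0.957, -0.001, 0.002]
contact_force: [-0.3, 0.4, -0.4]
width: 0.286
```

```bash
python3 -c "
from h import *
p,w,m=cloud('scene');a=cv2.resize(p[100:300,60:340],(400,286))
p,w2,m=cloud('top');b=cv2.resize(p[150:290,340:450],(314,400))
c=np.zeros((400,720,3),np.uint8);c[:286,:400]=a;c[:,400:714]=b;cv2.imwrite('pics/s6.png',c)
go([.5289+.001,-.0242,.1],18)
d=w2.copy()
"
```

```text
t 17.45 tcp [ 0.6073 -0.338   0.0935] jaw 56.2 shift [ 9.563  8.702 -0.264] turn 0.212 F [ 0.16  1.02 -0.12] M [-0.049 -0.014  0.023] w 26.2 q [-0.51  0.54  1.54  0.    1.07 -1.49]
```

View pics/s6.png

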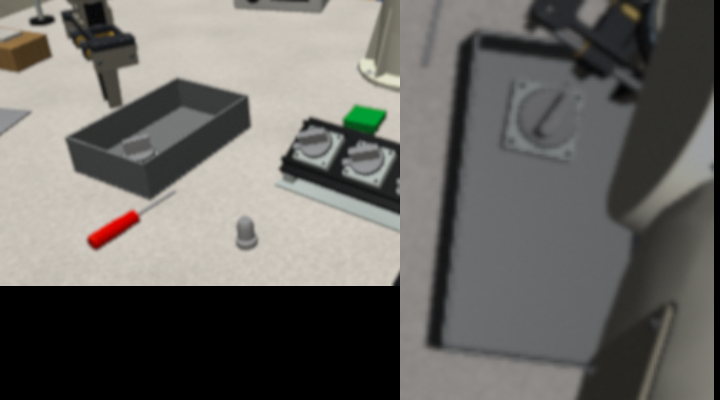

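Viewed 8 pictures so far. Unit 1 lies flat in the far end of the bin. Next, unit 4 (right-most).

Emit:
carry_out:
  steps:
    - [0.5,0.45,-0.3,0]
    - [0.956,0.87,0,0]
    - [0.956,0.87,0,0]
    - [0.956,0.87,0,0]
    - [0.956,0.87,0,0]
    - [0.956,0.87,0,0]
    - [0.956,0.87,0,0]
    - [0.956,0.87,0,0]
    - [0.956,0.87,0,0]
    - [0.956,0.87,0,0]
    - [0.47,0.46,0,0]
    - [0,0,0,0.055]
  grip: 24
  grip_force: 3

```text
clock: 18.95
tcp_pos: [0.5295, -0.022, 0.1007]
ee_rot: [0.373, 0.928, -0.0, -0.0]
contact_force: [0.1, -0.6, -0.4]
width: 0.262
```

Emit:
carry_out:
  steps:
    - [0,0,0,0.055]
    - [0,0,0,0.055]
    - [0,0,0,0.055]
    - [0,0,0,0]
    - [0,0,0,0]

```text
clock: 19.58
tcp_pos: [0.5301, -0.0233, 0.1008]
ee_rot: [0.596, 0.803, -0.0, -0.0]
contact_force: [-1.4, -0.4, -0.0]
width: 0.265
```

```bash
cat >> h.py <<'E'
def bar(c,r=.035):
    p,w,m=cloud('wrist')
    n=np.array([.5*np.cos(np.radians(-10.2)),.5*np.sin(np.radians(-10.2)),.866])
    h=w@n; g=n@[.5796,.2526,.1067]-(np.array([.5796,.2526])-c)@n[:2]
    t=(np.linalg.norm(w[...,:2]-c,axis=-1)<r)&(abs(h-g)<.005)
    q=w[t][:,:2].astype(np.float32);rc=cv2.minAreaRect(q);print('bar',np.round(rc[0],4),np.round(rc[1],4),round(rc[2],1),t.sum())
E
python3 -c "
from h import *
bar(np.array([.53,-.0232]))
go([.529,-.0235,.0582],17)"
```

```text
bar [ 0.5302 -0.0248] [0.0107 0.0438] 16.1 826
t 19.62 tcp [ 0.5301 -0.0233  0.1009] jaw 16.7 shift [ 0.006 -0.045  1.706] turn -0.0014 F [-0.33 -0.06 -0.27] M [-0.125  0.015  0.024] w 24.1 q [-0.05  0.3   1.9  -0.    0.94 -0.34]
```

Emit:
carry_out:
  steps:
    - [-0.03,-0.05,0.5,0]
    - [0,0,0.6,0]
    - [0,0,0.4,0]
    - [0,0,0.2,0]
    - [0,0,0,0]

```text
clock: 20.25
tcp_pos: [0.529, -0.0243, 0.058]
ee_rot: [0.598, 0.802, -0.0, -0.0]
contact_force: [-0.0, 0.1, 0.0]
width: 0.265
```

Emit:
carry_out:
  steps:
    - [0,0,0,0]
    - [0,0,0,0]
    - [0,0,0,0]
    - [0,0,0,-0.03]
    - [0,0,0,-0.03]
    - [0,0,0,0]
  grip: 6

```text
clock: 21.0
tcp_pos: [0.5301, -0.0245, 0.0588]
ee_rot: [0.52, 0.854, 0.0, 0.001]
contact_force: [1.1, -1.3, 0.7]
width: 0.149
```

Emit:
carry_out:
  steps:
    - [0,0,0,-0.03]
    - [0,0,0,-0.03]
    - [0,0,0,0]

```text
clock: 21.38
tcp_pos: [0.5302, -0.0245, 0.0588]
ee_rot: [0.438, 0.899, 0.0, 0.001]
contact_force: [3.1, -1.5, 1.7]
width: 0.189
```

```bash
python3 -c "
from h import *
go([.530,-.0245,.0582],79.8)"
```

```text
t 21.38 tcp [ 0.5302 -0.0245  0.0588] jaw 38.0 shift [ 0.003 -0.006  0.025] turn -0.2321 F [ 3.09 -1.46  1.74] M [-0.202 -0.421 -0.078] w 17.4 q [-0.05  0.35  1.94 -0.    0.85 -0.71]
```

The jaws were forced open to 17.4 mm (0.08 N m) from the outset, well short of the 0.4 rad stop. So unit 4's wheel is stiff. I'll stop forcing it, turn back, go deeper and lift by stages with rising grip force, since the bar leans about 25° in the jaws.

Emit:
carry_out:
  steps:
    - [0,0,0,0.04]
    - [0,0,0,0.04]
    - [0,0,0,0.04]
    - [0,-0.04,0.08,0]
    - [0,-0.04,0.08,0]
    - [0,0,0,0]

```text
clock: 22.12
tcp_pos: [0.5283, -0.0249, 0.055]
ee_rot: [0.598, 0.801, 0.001, 0.001]
contact_force: [2.4, 0.0, 3.9]
width: 0.167
```

Emit:
carry_out:
  steps:
    - [0,0,0,0]
    - [0,0,0,0]
  grip_force: 8

```text
clock: 22.38
tcp_pos: [0.5284, -0.0249, 0.055]
ee_rot: [0.598, 0.801, 0.001, 0.001]
contact_force: [2.6, 0.3, 4.4]
width: 0.156
```

```bash
python3 -c "
from h import *
go(env.state()['tcp_pos']+np.array([.5*np.cos(np.radians(-10)),.5*np.sin(np.radians(-10)),.866])*.025,16.5)"
```

```text
t 22.38 tcp [ 0.5284 -0.0249  0.055 ] jaw 16.5 shift [-0.224  0.449 -0.865] turn 0.0002 F [2.6  0.26 4.44] M [-0.004 -0.409  0.03 ] w 14.4 q [-0.05  0.36  1.94  0.    0.84 -0.34]
```

Emit:
carry_out:
  steps:
    - [-0.03,0.07,-0.13,0]
    - [-0.03,0.07,-0.13,0]
    - [0,0,0,0]
  grip_force: 14

```text
clock: 22.75
tcp_pos: [0.5299, -0.0254, 0.0605]
ee_rot: [0.598, 0.802, -0.001, -0.001]
contact_force: [-2.6, -0.4, -0.4]
width: 0.144
```

Emit:
carry_out:
  steps:
    - [-0.04,0.07,-0.15,0]
    - [-0.04,0.07,-0.15,0]
    - [0,0,0,0]
  grip_force: 20

```text
clock: 23.12
tcp_pos: [0.5368, -0.0263, 0.0692]
ee_rot: [0.598, 0.801, 0.001, 0.001]
contact_force: [0.4, -0.7, -2.1]
width: 0.102
```

Emit:
carry_out:
  steps:
    - [-0.08,0.16,-0.3,0]
    - [-0.08,0.16,-0.3,0]
    - [0,0,-0.5,0]
    - [0,0,-0.6,0]
    - [0,0,0,0]
  grip_force: 28

```text
clock: 23.75
tcp_pos: [0.545, -0.0279, 0.1127]
ee_rot: [0.598, 0.802, 0.001, 0.001]
contact_force: [-0.6, 0.0, -2.9]
width: 0.103
```

```bash
python3 -c "
from h import *
p,w,m=cloud('scene');cv2.imwrite('pics/s7.png',cv2.resize(p[60:290,150:470],(780,560)))
go([.49,-.325,.165],16.5)"
```

```text
t 23.8 tcp [ 0.5443 -0.0279  0.1118] jaw 16.6 shift [-10.773  -5.469  -2.131] turn 0.0004 F [ 0.36  0.6  -4.1 ] M [-0.086  0.059  0.023] w 9.6 q [-0.05  0.3   1.87  0.    0.97 -0.34]
```

View pics/s7.png

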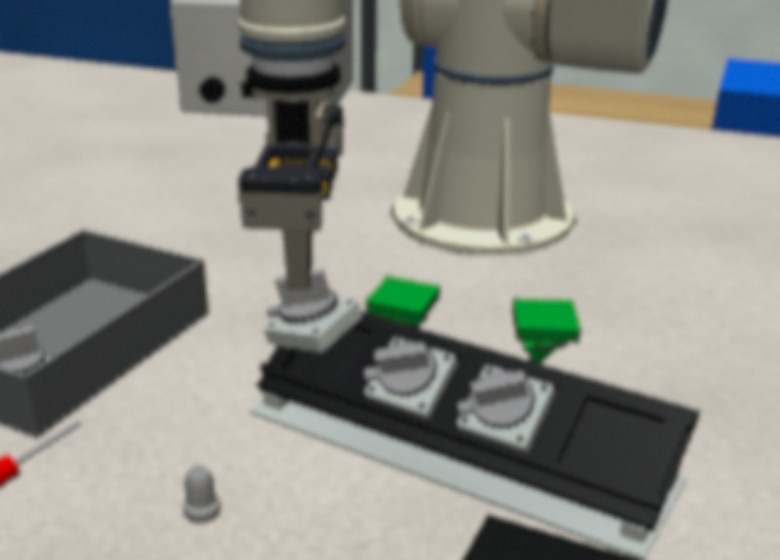

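Unit 4 is held cleanly (4 N). I'll carry it to the near end of the bin.

Emit:
carry_out:
  steps:
    - [0,0,-0.8,0]
    - [-0.5,-0.3,-0.6,0]
    - [-0.966,-0.627,0,0]
    - [-0.966,-0.627,0,0]
    - [-0.966,-0.627,0,0]
    - [-0.966,-0.627,0,0]
    - [-0.966,-0.627,0,0]
    - [-0.966,-0.627,0,0]
    - [-0.966,-0.627,0,0]
    - [-0.966,-0.627,0,0]
    - [-0.966,-0.627,0,0]
    - [-0.966,-0.627,0,0]

```text
clock: 25.3
tcp_pos: [0.4577, -0.3197, 0.146]
ee_rot: [0.598, 0.802, -0.0, -0.0]
contact_force: [1.0, -0.0, -2.7]
width: 0.103
```

Emit:
carry_out:
  steps:
    - [-0.46,-0.33,0,0]
    - [0,0,0.6,0]
    - [0,0,0.9,0]
    - [0,0,0.9,0]
    - [0,0,0.8,0]
    - [0,0,0.5,0]
    - [0,0,0.3,0]
    - [0,0,0,0]

```text
clock: 26.3
tcp_pos: [0.4542, -0.3312, 0.0456]
ee_rot: [0.598, 0.802, 0.0, -0.0]
contact_force: [-0.0, 0.6, -2.6]
width: 0.105
```

```bash
python3 -c "
from h import *
go([.455,-.332,.022],16.5)"
```

```text
t 26.3 tcp [ 0.4542 -0.3312  0.0456] jaw 16.6 shift [-0.042  0.023  0.944] turn 0.0004 F [-0.01  0.56 -2.61] M [-0.116  0.04  -0.022] w 9.7 q [-0.63  0.41  1.88  0.    0.85 -0.92]
```

Emit:
carry_out:
  steps:
    - [0,0,0.2,0]
    - [0,0,0.2,0]
    - [0,0,0.12,0]
    - [0,0,0.1,0]
    - [0,0,0,0]

```text
clock: 26.92
tcp_pos: [0.4541, -0.3315, 0.0303]
ee_rot: [0.598, 0.802, -0.0, -0.0]
contact_force: [0.3, -0.1, -3.2]
width: 0.105
```

Emit:
carry_out:
  steps:
    - [0,0,0.1,0]
    - [0,0,0.1,0]
    - [0,0,0,0]

```text
clock: 27.3
tcp_pos: [0.4541, -0.3314, 0.0252]
ee_rot: [0.598, 0.802, -0.0, -0.0]
contact_force: [0.2, -0.4, -3.9]
width: 0.103
```

Emit:
carry_out:
  steps:
    - [0,0,0.1,0]
    - [0,0,0.1,0]
    - [0,0,0,0]

```text
clock: 27.68
tcp_pos: [0.4539, -0.331, 0.0214]
ee_rot: [0.598, 0.802, 0.0, -0.001]
contact_force: [-4.2, 3.7, 14.1]
width: 0.102
```

Emit:
carry_out:
  steps:
    - [0,0,0.08,0]
    - [0,0,0,0]

```text
clock: 27.92
tcp_pos: [0.4536, -0.3303, 0.02]
ee_rot: [0.598, 0.801, 0.0, -0.001]
contact_force: [-6.6, 9.6, 23.4]
width: 0.103
```

Emit:
carry_out:
  steps:
    - [0,0,-0.08,0]
    - [0,0,0,0]
  grip_force: 5

```text
clock: 28.18
tcp_pos: [0.4544, -0.3317, 0.0205]
ee_rot: [0.598, 0.802, -0.0, 0.0]
contact_force: [0.3, -0.3, -2.9]
width: 0.109
```

Emit:
carry_out:
  steps:
    - [0,0,0,0]
    - [0,0,0,0]
    - [0,0,0,0]
    - [0,0,-0.1,0]
    - [0,0,-0.3,0]
    - [0,0,-0.6,0]
    - [0,0,-1,0]
    - [0,0,-1,0]
    - [0,0,-0.4,0]
    - [0,0,0,0]
  grip: 24
  grip_force: 3

```text
clock: 29.42
tcp_pos: [0.4547, -0.3319, 0.1064]
ee_rot: [0.598, 0.802, -0.0, 0.001]
contact_force: [0.7, 0.3, 0.2]
width: 0.258
```

```bash
python3 -c "
from h import *
go([.5465,.067,.1],14)"
```

```text
t 29.43 tcp [ 0.4547 -0.3319  0.1064] jaw 16.6 shift [14.246  8.069  0.242] turn 0.0143 F [0.67 0.28 0.2 ] M [-0.044  0.052  0.029] w 23.7 q [-0.63  0.33  1.83 -0.    0.97 -0.92]
```

Emit:
carry_out:
  steps:
    - [0.5,0.3,0,0]
    - [0.95,0.538,0,0]
    - [0.95,0.538,0,0]
    - [0.95,0.538,0,0]
    - [0.95,0.538,0,0]
    - [0.95,0.538,0,0]
    - [0.95,0.538,0,0]
    - [0.95,0.538,0,0]
    - [0.95,0.538,0,0]
    - [0.95,0.538,0,0]
    - [0.95,0.538,0,0]
    - [0.95,0.538,0,0]

```text
clock: 30.92
tcp_pos: [0.5243, -0.0231, 0.1044]
ee_rot: [0.598, 0.802, -0.001, -0.001]
contact_force: [-0.4, 0.2, 0.4]
width: 0.259
```

Emit:
carry_out:
  steps:
    - [0.95,0.538,0,0]
    - [0.95,0.538,0,0]
    - [0.95,0.538,0,0]
    - [0.446,0.23,0.2,0.014]
    - [0,0,0,0]
    - [0,0,0,0]

```text
clock: 31.68
tcp_pos: [0.5451, 0.0672, 0.0999]
ee_rot: [0.615, 0.789, -0.001, -0.0]
contact_force: [0.3, -0.8, -0.6]
width: 0.258
```

```bash
python3 -c "
from h import *
p,w,m=cloud('scene');cv2.imwrite('pics/s8.png',cv2.resize(p[140:290,60:460],(800,300)))
bar(np.array([.5465,.067]))
go([.546,.067,.0582],14)"
```

```text
bar [0.5466 0.0676] [0.0112 0.0445] 16.2 828
t 31.77 tcp [0.5456 0.0669 0.1003] jaw 14.1 shift [-0.     0.018  1.685] turn 0.0003 F [-0.06 -1.04  0.4 ] M [-0.036  0.104 -0.03 ] w 23.9 q [ 0.12  0.32  1.86 -0.    0.95 -0.13]
```

View pics/s8.png

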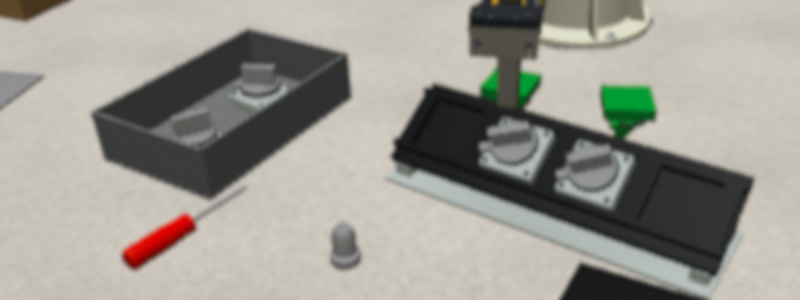

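Both rejects lie in the bin, at crop (195,125) and (258,85). Now unit 3: jaw to 16°, descend, grip softly, turn.

Emit:
carry_out:
  steps:
    - [0.02,0.0,0.5,-0.012]
    - [0,0,0.6,0]
    - [0,0,0.4,0]
    - [0,0,0.19,0]
    - [0,0,0,0]

```text
clock: 32.4
tcp_pos: [0.5455, 0.0677, 0.0577]
ee_rot: [0.6, 0.8, -0.0, -0.0]
contact_force: [-0.5, 0.6, 0.3]
width: 0.26
```

Emit:
carry_out:
  steps:
    - [0,0,0,0]
    - [0,0,0,0]
    - [0,0,0,0]
    - [0,0,0,-0.03]
    - [0,0,0,-0.03]
    - [0,0,0,0]
  grip: 6

```text
clock: 33.15
tcp_pos: [0.5461, 0.0678, 0.0586]
ee_rot: [0.523, 0.853, 0.0, 0.0]
contact_force: [-0.6, -0.1, 3.5]
width: 0.138
```

Emit:
carry_out:
  steps:
    - [0,0,0,-0.03]
    - [0,0,0,-0.03]
    - [0,0,0,0]

```text
clock: 33.52
tcp_pos: [0.5461, 0.0679, 0.0586]
ee_rot: [0.441, 0.898, 0.0, 0.0]
contact_force: [0.0, 0.3, 3.5]
width: 0.135
```

```bash
python3 -c "
from h import *
go([.5466,.0676,.0582],79.8)"
```

```text
t 33.52 tcp [0.5461 0.0679 0.0586] jaw 37.7 shift [-0.02   0.008  0.014] turn -0.2341 F [0.01 0.25 3.48] M [-0.016  0.12   0.011] w 12.4 q [ 0.12  0.38  1.89  0.    0.87 -0.54]
```

Runs freely so far; on towards and past the 0.4 rad point.

Emit:
carry_out:
  steps:
    - [0,0,0,-0.04]
    - [0,0,0,-0.04]
    - [0,0,0,-0.035]
    - [0,0,0,0]

```text
clock: 34.02
tcp_pos: [0.546, 0.0678, 0.0583]
ee_rot: [0.273, 0.962, 0.0, 0.0]
contact_force: [0.1, 0.0, 2.8]
width: 0.126
```

Emit:
carry_out:
  steps:
    - [0,0,0,-0.03]
    - [0,0,0,-0.03]
    - [0,0,0,0]

```text
clock: 34.4
tcp_pos: [0.5459, 0.0679, 0.0582]
ee_rot: [0.182, 0.983, 0.0, 0.0]
contact_force: [0.0, 1.0, 1.5]
width: 0.118
```

Emit:
carry_out:
  steps:
    - [0,0,0,-0.03]
    - [0,0,0,-0.03]
    - [0,0,0,0]
    - [0,0,0,0]

```text
clock: 34.9
tcp_pos: [0.5459, 0.0679, 0.0582]
ee_rot: [0.088, 0.996, 0.0, 0.0]
contact_force: [0.9, 0.6, -0.1]
width: 0.111
```

```bash
python3 -c "
from h import *
go([.5466,.0676,.0582],79.8)"
```

```text
t 34.9 tcp [0.5459 0.0679 0.0582] jaw 79.9 shift [-0.031 -0.005 -0.002] turn 0.0004 F [ 0.95  0.59 -0.06] M [ 0.161 -0.236  0.01 ] w 10.2 q [ 0.12  0.38  1.89  0.    0.87 -1.27]
```

Unit 3 followed all the way home with jaws flat (10.2 mm) and no moment, so it's good. Release, rise, check.

Emit:
carry_out:
  steps:
    - [0,0,0,0]
    - [0,0,0,0]
    - [0,0,-0.4,0]
    - [0,0,-0.6,0]
    - [0,0,-0.7,0]
    - [0,0,0,0]
  grip: 24

```text
clock: 35.65
tcp_pos: [0.5472, 0.068, 0.1029]
ee_rot: [0.086, 0.996, 0.0, 0.002]
contact_force: [0.1, 0.3, 0.4]
width: 0.26
```

```bash
python3 -c "
from h import *
bar(np.array([.5465,.067]))
go([.562,.16,.1],18)"
```

```text
bar [0.5466 0.0676] [0.0099 0.0411] 80.6 637
t 35.7 tcp [0.5465 0.0679 0.1019] jaw 80.1 shift [0.024 3.736 0.077] turn 0.345 F [ 0.23 -0.58 -0.52] M [ 0.02  -0.034 -0.028] w 23.8 q [ 0.12  0.32  1.86 -0.    0.96 -1.28]
```

Unit 3's bar stays at 80.6° after release (home is 79.8°). On to unit 2.

Emit:
carry_out:
  steps:
    - [0,0.5,0,0]
    - [0,0.95,0,0]
    - [0,0.95,0,0]
    - [0,0.95,0,0]
    - [0,0.38,0,0]
    - [0,0,0,0.057]
    - [0,0,0,0.058]
    - [0,0,0,0.058]
    - [0,0,0,0.058]
    - [0,0,0,0.058]
    - [0,0,0,0.056]
    - [0,0,0,0]

```text
clock: 37.2
tcp_pos: [0.5615, 0.1595, 0.1003]
ee_rot: [0.587, 0.809, -0.0, -0.0]
contact_force: [-0.5, -0.1, -0.6]
width: 0.262
```

Emit:
carry_out:
  steps:
    - [0,0,0,0]

```text
clock: 37.33
tcp_pos: [0.5616, 0.1596, 0.1004]
ee_rot: [0.586, 0.81, -0.0, -0.0]
contact_force: [0.7, 0.3, -0.0]
width: 0.263
```

```bash
python3 -c "
from h import *
bar(np.array([.563,.16]))
go([.562,.16,.0582],18)"
```

```text
bar [0.563 0.16 ] [0.0111 0.0445] 20.5 812
t 37.38 tcp [0.5616 0.1596 0.1005] jaw 18.2 shift [0.011 0.02  1.692] turn 0.0011 F [-0.05  0.55 -0.08] M [-0.072  0.103  0.021] w 24.2 q [ 0.27  0.37  1.79 -0.    0.98 -0.04]
```

Emit:
carry_out:
  steps:
    - [0.01,0.02,0.5,-0.012]
    - [0,0,0.6,0]
    - [0,0,0.4,0]
    - [0,0,0.19,0]
    - [0,0,0,0]

```text
clock: 38.0
tcp_pos: [0.5619, 0.16, 0.0579]
ee_rot: [0.572, 0.82, -0.0, -0.0]
contact_force: [0.1, -0.5, 0.9]
width: 0.258
```

Emit:
carry_out:
  steps:
    - [0,0,0,0]
    - [0,0,0,0]
    - [0,0,0,0]
    - [0,0,0,-0.03]
    - [0,0,0,-0.03]
    - [0,0,0,0]
  grip: 6

```text
clock: 38.75
tcp_pos: [0.5626, 0.1602, 0.0589]
ee_rot: [0.493, 0.87, 0.0, 0.0]
contact_force: [0.1, -1.0, 3.6]
width: 0.138
```

Emit:
carry_out:
  steps:
    - [0,0,0,-0.03]
    - [0,0,0,-0.03]
    - [0,0,0,0]

```text
clock: 39.12
tcp_pos: [0.5626, 0.1602, 0.0588]
ee_rot: [0.41, 0.912, 0.0, 0.0]
contact_force: [-0.9, 0.2, 3.9]
width: 0.135
```

```bash
python3 -c "
from h import *
go([.562,.16,.0582],79.8)"
```

```text
t 39.12 tcp [0.5626 0.1602 0.0588] jaw 41.6 shift [ 0.01  -0.025  0.026] turn -0.2121 F [-0.89  0.2   3.91] M [-0.005 -0.027 -0.008] w 12.4 q [ 0.27  0.43  1.82  0.    0.9  -0.45]
```

Emit:
carry_out:
  steps:
    - [0,0,0,-0.04]
    - [0,0,0,-0.04]
    - [0,0,0,-0.02]
    - [0,0,0,0]

```text
clock: 39.62
tcp_pos: [0.5626, 0.1603, 0.0587]
ee_rot: [0.262, 0.965, 0.0, 0.0]
contact_force: [1.2, 2.0, 3.6]
width: 0.12
```

Emit:
carry_out:
  steps:
    - [0,0,0,-0.03]
    - [0,0,0,-0.03]
    - [0,0,0,0]

```text
clock: 40.0
tcp_pos: [0.5626, 0.1603, 0.0586]
ee_rot: [0.171, 0.985, 0.0, 0.0]
contact_force: [2.1, 1.4, 2.4]
width: 0.113
```

Emit:
carry_out:
  steps:
    - [0,0,0,-0.03]
    - [0,0,0,-0.022]
    - [0,0,0,0]
    - [0,0,0,0]

```text
clock: 40.5
tcp_pos: [0.5625, 0.1603, 0.0586]
ee_rot: [0.089, 0.996, 0.0, 0.0]
contact_force: [1.9, 3.1, 2.1]
width: 0.109
```

```bash
python3 -c "
from h import *
go([.562,.16,.0582],79.8)"
```

```text
t 40.5 tcp [0.5625 0.1603 0.0586] jaw 79.7 shift [ 0.018 -0.017  0.014] turn -0.0004 F [1.88 3.14 2.05] M [ 0.578 -0.387  0.03 ] w 10.1 q [ 0.27  0.43  1.82  0.    0.9  -1.12]
```

Good as well. Release, rise well clear, and check everything.

Emit:
carry_out:
  steps:
    - [0,0,0,0]
    - [0,0,0,0]
    - [0,0,-0.4,0]
    - [0,0,-0.6,0]
    - [0,0,-0.7,0]
    - [0,0,0,0]
  grip: 24

```text
clock: 41.25
tcp_pos: [0.5636, 0.1605, 0.1032]
ee_rot: [0.088, 0.996, 0.001, 0.002]
contact_force: [0.0, -0.4, -0.9]
width: 0.265
```

```bash
python3 -c "
from h import *
bar(np.array([.563,.16]))
go([.562,.16,.1],79.8)"
```

```text
bar [0.5631 0.16  ] [0.0099 0.0412] 80.3 640
t 41.3 tcp [0.5629 0.1603 0.1022] jaw 79.9 shift [ 0.035 -0.017  0.087] turn 0.0007 F [-0.15  0.32 -1.33] M [0.019 0.023 0.019] w 24.4 q [ 0.27  0.37  1.79 -0.    0.98 -1.12]
```

Emit:
carry_out:
  steps:
    - [0.4,0.4,-0.5,0]
    - [0.7,0.7,-0.9,0]
    - [0.8,0.8,-0.9,0]
    - [0.8,0.8,-0.5,0]
    - [0.8,0.8,0,0]
    - [0.8,0.8,0,0]
    - [0.8,0.8,0,0]
    - [0.8,0.8,0,0]
    - [0.4,0.4,0,0]
    - [0,0,0,0]
    - [0,0,0,0]

```text
clock: 42.68
tcp_pos: [0.4349, 0.3422, 0.171]
ee_rot: [0.088, 0.996, -0.0, 0.0]
contact_force: [0.0, -0.1, -0.1]
width: 0.262
```

```bash
python3 -c "
from h import *
p,w,m=cloud('top')
b=cv2.imread('pics/top0.png')
n=np.array([.5*np.cos(np.radians(-10.2)),.5*np.sin(np.radians(-10.2)),.866])
c=p[100:300,120:450];cv2.imwrite('pics/t9.png',cv2.resize(c,(792,480),interpolation=cv2.INTER_CUBIC))
B=w[160:285,350:440].reshape(-1,3);q=B[(B[:,2]>.012)&(abs(B[:,0]-.515)<.125)&(abs(B[:,1]+.326)<.075)]
from collections import Counter
for s in (q[q[:,0]<.515],q[q[:,0]>=.515]): print(len(s),s.mean(0).round(3),s.max(0).round(3),s.min(0).round(3))
go([.562,.16,.1],79.8)"
```

```text
761 [ 0.445 -0.331  0.034] [ 0.49  -0.285  0.076] [ 0.39  -0.401  0.013]
644 [ 0.59  -0.321  0.033] [ 0.638 -0.252  0.072] [ 0.554 -0.362  0.012]
t 42.73 tcp [0.435  0.3421 0.171 ] jaw 79.9 shift [-6.278 -6.278  2.84 ] turn 0.0005 F [ 0.06 -0.27 -0.42] M [-0.02   0.016  0.019] w 24.0 q [ 0.66  0.25  1.79 -0.    1.1  -0.73]
```

View pics/t9.png

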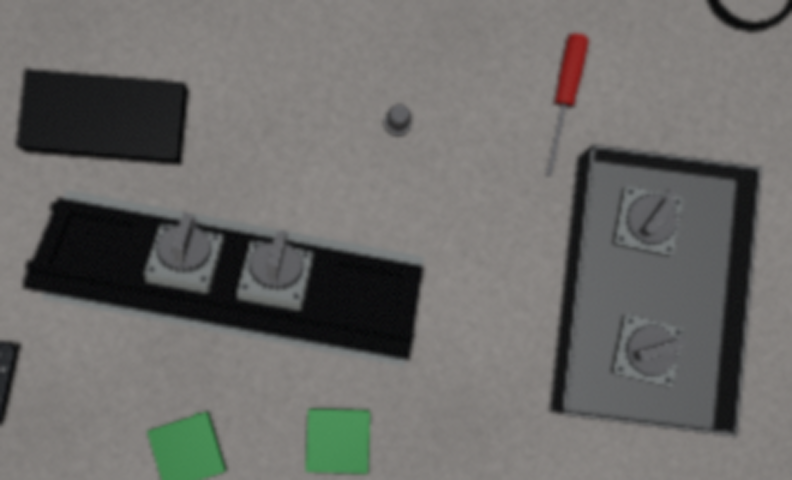

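Final top view: both rejects lie flat inside the bin, at (648,220) and (648,348). The two good units sit in their pockets with pointers down the slope, at (185,250) and (275,268). The lens, slide box and screwdriver are where they were, and the arm is clear. I'll hand in.

```bash
python3 -c "
from cell import env
print(env.close_job(),env.state()['clock'])"
```

```text
the job is handed in; nothing more can be done
the job is handed in; nothing more can be done
```

The job is handed in, at about 43 s of the 72 s allowed. No verdict is reported on hand-in.

I turned all four wheels with a soft 3 N straddle grip. Units are numbered from the robot's left.

| Unit | What the wheel did | Where it is now |
|---|---|---|
| 1 | Ran freely, then stopped dead about 0.4 rad short of home | Grey bin, far end |
| 2 | Ran freely and stayed home after release (bar at 80.3°, home is 79.8°) | Its own pocket, pointer home |
| 3 | Ran freely and stayed home after release (bar at 80.6°) | Its own pocket, pointer home |
| 4 | Stiff from the outset, so I stopped about 20° into the turn | Grey bin, near end |

- **Last checks:** the final top view shows both rejects flat inside the bin and both good units seated with pointers down the slope. The lens, slide box and screwdriver look unmoved, and the arm is clear of everything. I judged these by eye and did not measure the bystanders' positions.
- **Not tested:** I did not watch unit 4 spring back when let go. I judged it by how it forced the jaws open. I also did not turn units 2 and 3 past home.
- **Disagreement found:** the real fingertips end about 40 mm short of the reported tool point. My first close on unit 1 met nothing because of this. I measured the gap with two cameras and allowed for it from then on.
- **Setting down:** each reject touched the bin floor with about 24 N before I eased off and released it.

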